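Tighten the centrifuge rotor nut and spin-check the rotor

TASK

The swing-out rotor has just been set on the drive of the open bench centrifuge, and its nut, deep down in the hub bore, is still loose. Take the T-handled box key from its well at the front of the deck, set it fully down over the nut, turn it clockwise until the nut comes up tight against its stop, and stand the key back in its well. Then give a rotor arm a brisk push with a fingertip and get clear, so that the rotor is seen to coast freely by itself; leave the buckets, tube rack and jar on the bench where they are.

Things in the scene. Friction and masses are not known exactly. Their poses are not given: they have to be found in the camera images.
- key_handle (a point): Middle of the T-bar of the rotor key (loose, rigid, 0.3 kg, 150 mm tall). The bar is black plastic, 100 mm long (x), 18 mm wide (y) with flat sides, 24 mm high; below it a 16 mm round steel shank (z up along it). Pinch the bar across its width at its middle. 138 mm above the key's lower end. Starts upright in its well, bar about 53 mm above the deck, turned within 0.8 rad of the machine's x.
- key_mouth (a point): Centre of the open lower end of the key's steel socket, on the shank axis, axes as key_handle. Hexagonal box socket: inside 27 mm across flats and 36 mm deep, outside 34 mm across flats, 39 mm across corners, 38 mm tall. The T-bar's direction (x) is square to one pair of its flats.
- nut_seat (a point): On the nut's axis, top face of its flange (43 mm wide), where the key ends up resting when fully down; 87 mm above the bench. Steel hexagon cap nut: 24 mm across flats and straight for 12 mm above this point, then tapering to a tip at 32 mm. x is square to one pair of flats, z up. The socket goes on within about 15 deg of the hexagon, with up to 17 deg of play each way before it drives.
- nut (a joint): How far the nut is screwed on, rad, clockwise from above, relative to the rotor. Starts between 0.5 and 0.9; hard stop, tight, at 1.6. Turning it on takes 0.015 N m, backing it off 0.1 N m. At the stop, further turning of the key only carries the rotor round.
- rotor_hub (a point): Centre of the mouth of the bore in the rotor hub, on the rotor axis, 62 mm above nut_seat, 150 mm above the bench, 20 mm below the deck. Hub: upright aluminium cylinder 66 mm across; bore 48 mm wide, 68 mm deep, the nut at its bottom. z up; x along one of the four rotor arms, turning with them.
- rotor_arms (a point): Centre of the aluminium four-armed rotor cross, on the axis at half arm height, 27 mm below the hub mouth. Arms 90 deg apart, first along x, 24 mm wide, 30 mm high, to about 100 mm from the axis; at each end angled lugs with pins that face the pins of the next arm across the gap, on a line 67 mm from the axis. The gaps are open down to the bowl floor 89 mm below; bowl 290 mm wide.
- rotor (a joint): Angle of the rotor, rad, counter-clockwise from above, endless. 3.2 kg, bearing drag 0.04 N m: it stands while the nut is turned on freely; pushed and let go it coasts on, slowing by about 2.8 rad/s each second.
- well_floor (a point): Centre of the floor of the key's well, where the key's lower end stands, 85 mm above the bench. Round upright hole 56 mm wide, 85 mm deep, its mouth in the machine's flat deck 170 mm above the bench. Axes are the machine's: y towards its rear, z up. It lies 70 mm to -x and 192 mm to -y of the rotor axis.
- centrifuge: White bench centrifuge, fixed on the bench; origin on the bench under the rotor axis, front towards its -y. 340 mm wide (x), from 275 mm in front of the rotor axis to 190 mm behind it, deck 170 mm high. The open lid stands up along the rear edge, 190 mm behind the axis and leaning back, to about 520 mm above the bench.
- bucket_a: Bystander: loose aluminium rotor bucket, 62 mm across (86 mm over its lugs), 85 mm high, on the bench in front of the machine. Origin at the centre of its underside.
- bucket_b: Bystander: a second bucket like bucket_a. Origin at the centre of its underside.
- tube_rack: Bystander: sloped red rack with blue-capped tubes, 110 by 205 mm, up to 115 mm high, loose on the bench. Origin at the centre of its underside.
- reagent: Bystander: amber screw-cap jar, 64 mm across and 130 mm high, loose on the bench. Origin at the centre of its underside.

How it is judged:
By the outcome, as a careful person would: the job done as asked, in the order asked, and still so for the second after the job is handed in, with the robot touching nothing.
It also fails if it takes over 59 s, if anything falls off the work surface, if the arm or the gripper's body presses on something with over 40 N, if the wrist force passes 120 N, or if a joint passes its speed limit or range.

ROBOT

A 6-joint arm with a two-finger parallel gripper is mounted at the origin on the work surface. World frame = base frame: x ahead of the robot, y to its left, z up, the work surface at z = 0. Lengths are in m, angles in rad, forces in N, time in s.
With the tool pointing down it reaches from about 0.35 to 0.85 m from the base axis. Payload 8.1 kg.
Tool frame: the origin (TCP) lies midway between the tips of the shut fingers; the grasp point (between the pads) lies 19 mm behind it; z points along the fingers, y is the line along which they close (so a half turn about z gives the same grasp; the last joint's range is limited). The gripper opens to 93 mm and grips with 3 to 60 N. Pads are 15 mm wide; open, the fingers measure 128 mm over their backs; the gripper's body (75 mm by 188 mm) begins 65 mm behind the grasp point.
Start: joints at [1.176, 0.13, 1.488, -0, 1.523, -0.085], TCP at [0.183, 0.571, 0.219] pointing down, gripper open.
Joint ranges: [-2.96, 2.96], [-0.89, 2.26], [0.02, 2.5], [-1.34, 4.48], [0, 2.73], [-2.66, 2.66]. Speed limits (rad/s): [2.39, 2.39, 2.79, 3.14, 3.14, 3.14].

INTERFACE

Orientations are given as a rotation vector (axis times angle).
In Python, from plant import read_state, read_camera, camera_model, close_job gives the robot as it stands. The module is installed in compiled form; this text tells all that it offers.
- The arm moves only by the tool carry_out, never from a script. Its argument "moves" is a list of rows, each an object of numbers: "jaw": the finger opening in m, from 0 to 0.093; "dx", "dy", "dz": the shift along the tool's x, y, z in m; "yaw": the turn about the tool's z in rad. In form: [{"jaw": .., "dx": .., "dy": .., "dz": .., "yaw": ..}, ...]. A call has 1 to 8 rows; each row shifts and turns the commanded pose from where the row before left it, along the tool's axes as they then stand; what a row does not reach is not made up. A row lasts 1/8 s, in which the tool goes at most 62.5 mm and 10.7 degrees, less where a joint would pass 70% of its speed; a pose out of reach is approached as far as the arm can. A call is refused whole if a number of a shift passes 0.0625 or a number of a turn 0.188, either way. A call with a gripper value outside its range is refused whole. The fingers move at their own pace and stop on an object; "grip_force" is the grip in N (left out, the last holds). Time passes only in rows, so rows that do not move let the fingers close. It gives the time, the measured TCP pose, the force, the opening and the grip force at its end, in the units of the state.
- read_state(): the state, without advancing time (a new reading comes with each control period).
- read_camera(name): name is "scene" or "top" or "wrist"; returns the picture (384x512x3 uint8, red, green, blue); there is no depth.
- camera_model(name): a dict with "camera_matrix" (3x3 intrinsics, pixels), "k1" (the pictures are not rectified: a ray, as slopes to the right and down, at radius r is drawn at 1 + k1 r^2 times it, then the intrinsics apply), "view" (4x4, takes a point from world to camera coordinates). Camera axes: x right, y up, looking along -z (the intrinsics and any distortion apply to the point x, -y, -z); pixel columns grow to the right and rows downward; lengths in m; the calibration is good to about 2 mm. A picture is of the moment at which its call begins: read the wrist's pose just before it. camera_model takes no time and is no camera call; for the wrist camera it gives the pose at the moment of the call.
- close_job(): hands the job in; it is judged then, once.
The state is a dict: "t": time; "q": joint angles; "dq": joint speeds; "joint_torque": joint torques, N m; "tool_pos": TCP position; "orientation": TCP orientation; "force": force on the tool from outside, world axes, zero at the start; "wrist_torque": the same for the moment, N m; "opening": finger opening in m; "gripper_force": force on a finger pad.
Only numpy, scipy, OpenCV 4.12 (cv2) and the standard library are available. Lean on these libraries where they do the work, as an engineer would, in place of code of your own. Each camera call takes 0.05 s, during which the arm holds its last target. There are 200 camera calls.

## Working session

There is one attempt and no reset: what is moved stays moved. The work goes in short steps, Python scripts to look and compute and a tool call to move; the robot and the scene stay as the last step left them, time stands still between calls to the robot, and variables do not carry over. Pictures are saved under pics/ and viewed, at most 10 in all, crops included, and the job is handed in when it is done.

Besides the shell and the picture viewer there is one more tool, called after "Call:" as name(argument=value, ...) on one line, values as JSON. carry_out: Moves the arm, as the interface text tells. Its arguments: {"type":"object","properties":{"moves":{"type":"array","items":{"type":"object","properties":{"jaw":{"type":"number"},"dx":{"type":"number"},"dy":{"type":"number"},"dz":{"type":"number"},"yaw":{"type":"number"}}}},"grip_force":{"type":"number"}},"required":["moves"]}

```bash
mkdir -p pics
cat > h.py <<'E'
import numpy as np, cv2
from plant import *
from scipy.spatial.transform import Rotation as R
def snap(n,f):
    m=camera_model(n); im=read_camera(n); cv2.imwrite('pics/'+f,im[:,:,::-1]); np.savez('pics/'+f+'.npz',K=m['camera_matrix'],k1=m['k1'],V=m['view']); return im
def load(f):
    d=np.load('pics/'+f+'.npz'); return d['K'],float(d['k1']),d['V']
def ray(f,u,v):
    K,k1,V=load(f)
    p=cv2.undistortPoints(np.array([[[u,v]]],float),K,np.array([k1,0,0,0,0.]))[0,0]
    V=np.array(V); d=V[:3,:3].T@np.array([p[0],-p[1],-1]); o=-V[:3,:3].T@V[:3,3]; return o,d
def at(f,u,v,z):
    o,d=ray(f,u,v); return o+d*(z-o[2])/d[2]
def px(f,P):
    K,k1,V=load(f); c=V[:3,:3]@np.array(P,float)+V[:3,3]; s=np.array([c[0],-c[1]])/-c[2]; s=s*(1+k1*(s@s)); return K[:2,:2]@s+K[:2,2]
E
python3 - <<'E'
from h import *
snap('top','top1.png');snap('scene','scene1.png')
s=read_state();print(s)
a=cv2.imread('pics/top1.png');b=cv2.imread('pics/scene1.png')
cv2.imwrite('pics/s1.png',cv2.resize(b,(800,600)))
cv2.imwrite('pics/t1.png',cv2.resize(a,(800,600)))
E
```

```text
{'t': 0.1, 'q': array([ 1.17560738e+00,  1.31083370e-01,  1.48917694e+00, -6.36199465e-06,
        1.52296786e+00, -8.53801785e-02]), 'dq': array([-0.00058838, -0.00159164, -0.00058067, -0.00027495,  0.00042156,
       -0.00085177]), 'joint_torque': array([-2.45537444e-05, -5.61344039e+01, -4.93092120e+01,  7.68847740e-02,
        2.91641493e-02, -6.83191752e-05]), 'tool_pos': array([0.18270034, 0.57097674, 0.21769008]), 'orientation': array([-4.84642872e-01, -3.10359676e+00,  2.49733334e-03]), 'force': array([ 1.14223135, -0.8725268 , -0.29490542]), 'wrist_torque': array([-0.01929323, -0.01983628, -0.00459014]), 'gripper_force': 0.0, 'opening': 0.09323258922291203}
```

View pics/t1.png

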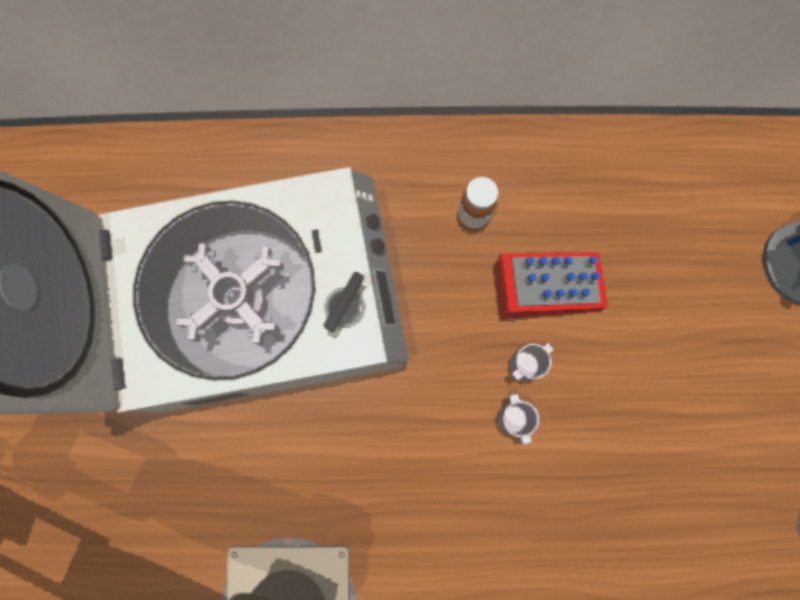

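View pics/s1.png

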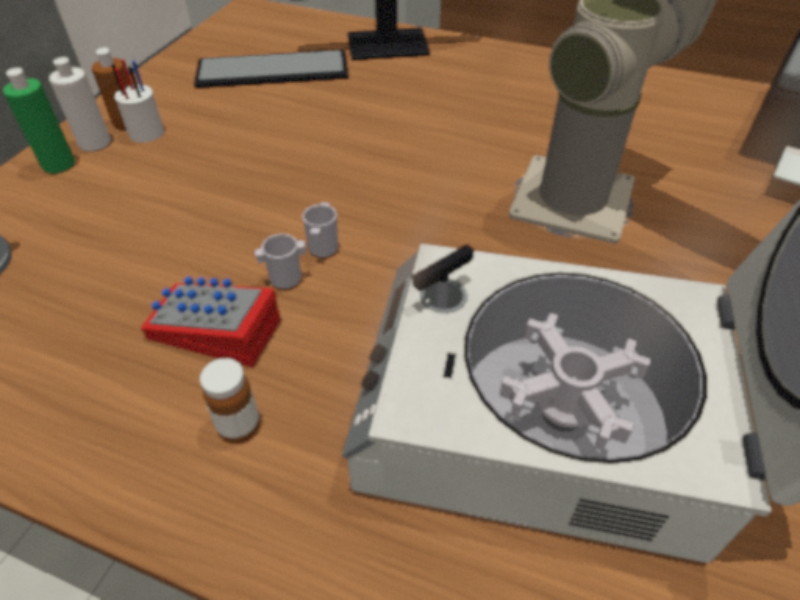

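The top view shows the hub at about (228,291), the key bar ends at (358,277) and (331,328), and the deck with the bowl (800-wide pixels). The scene view agrees with it.

Run:
```python
from h import *
f='top1.png';k=.64
hub=at(f,228*k,291*k,.15); a=at(f,358*k,277*k,.23);b=at(f,331*k,328*k,.23)
print('hub',hub,'bar',a,b,(a+b)/2,np.linalg.norm(a-b))
for u,v in [(195,252),(275,255),(265,335),(185,328)]:
    p=at(f,u*k,v*k,.123); d=p-hub; print('arm',np.degrees(np.arctan2(d[1],d[0])),np.hypot(*d[:2]))
d=((a+b)/2-hub)[:2]; 
print('machine yaw',np.degrees(np.arctan2(d[1],d[0])-np.arctan2(-192,-70)))
c1=at(f,350*k,170*k,.17);c2=at(f,104*k,215*k,.17);print(c1,c2,np.degrees(np.arctan2(*(c2-c1)[1::-1]))-90)
s=read_state();Rm=R.from_rotvec(s['orientation']).as_matrix();print(Rm)
g=(a+b)/2-s['tool_pos'];print(Rm.T@g, 'tool')
print(px(f,s['tool_pos']))
```

```text
hub [0.54470771 0.08331627 0.15      ] bar [ 0.54596809 -0.1406442   0.23      ] [ 0.46695258 -0.09941671  0.23      ] [ 0.50646034 -0.12003046  0.23      ] 0.08912438574255399
arm 41.98675910094911 0.10392043563717361
arm -46.350484252869435 0.1003159043392756
arm -140.48881959413592 0.09281823573550844
arm 125.9423540446971 0.09855166324567737
machine yaw 9.378735981678469
[ 0.74986896 -0.12372514  0.17      ] [0.67739096 0.30012317 0.17      ] 9.70371517432362
[[-9.52391941e-01  3.04875715e-01 -6.23782137e-04]
 [ 3.04876324e-01  9.52390750e-01 -1.51190768e-03]
 [ 1.33140403e-04 -1.63010510e-03 -9.99998663e-01]]
[-0.51901651 -0.55942237 -0.01146712] tool
[-63.93152197 330.11487917]
```

Call:
carry_out(moves=[{"dz":-0.0625},{"dz":-0.0625},{"dz":-0.0625},{"dz":-0.0625},{"dz":-0.0625},{"dz":-0.0625},{"dz":-0.03},{"yaw":0.17}], grip_force=40)

```text
invalid input at $.moves[0]: expected keys jaw, dx, dy, dz, yaw
```

Call:
carry_out(moves=[{"jaw":0.093,"dx":0,"dy":0,"dz":-0.0625,"yaw":0},{"jaw":0.093,"dx":0,"dy":0,"dz":-0.0625,"yaw":0},{"jaw":0.093,"dx":0,"dy":0,"dz":-0.0625,"yaw":0},{"jaw":0.093,"dx":0,"dy":0,"dz":-0.0625,"yaw":0},{"jaw":0.093,"dx":0,"dy":0,"dz":-0.0625,"yaw":0},{"jaw":0.093,"dx":0,"dy":0,"dz":-0.0625,"yaw":0},{"jaw":0.093,"dx":0,"dy":0,"dz":-0.02,"yaw":0},{"jaw":0.093,"dx":0,"dy":0,"dz":0,"yaw":0.17}], grip_force=40)

```text
t: 1.1
tool_pos: [0.1833, 0.5724, 0.6082]
orientation: [0.751, 3.05, 0.005]
force: [-0.1, 0.3, -0.6]
opening: 0.0929
gripper_force: 0.0
```

```bash
cat > go.py <<'E'
from h import *
import sys
x,y,z=map(float,sys.argv[1:4])
s=read_state();Rm=R.from_rotvec(s['orientation']).as_matrix()
print('t',s['t'],'pos',s['tool_pos'].round(4),'head',round(np.arctan2(Rm[1,0],Rm[0,0]),4),'tilt',Rm[:2,2].round(4),'q',s['q'].round(2),'F',s['force'].round(1),'op',round(s['opening'],4))
print('shift',(Rm.T@(np.array([x,y,z])-s['tool_pos'])).round(4))
E
python3 go.py .50 .07 .59; python3 go.py .506 -.12 .59
```

```text
t 1.1 pos [0.1833 0.5724 0.6082] head 2.6588 tilt [0.0013 0.003 ] q [ 1.18  0.42  0.41 -0.    2.31  0.09] F [-0.1  0.3 -0.6] op 0.0929
shift [-0.5137 -0.298   0.0171]
t 1.1 pos [0.1833 0.5724 0.6082] head 2.6588 tilt [0.0013 0.003 ] q [ 1.18  0.42  0.41 -0.    2.31  0.09] F [-0.1  0.3 -0.6] op 0.0929
shift [-0.6073 -0.4635  0.0166]
```

Call:
carry_out(moves=[{"jaw":0.093,"dx":-0.052,"dy":-0.03,"dz":0,"yaw":0},{"jaw":0.093,"dx":-0.052,"dy":-0.03,"dz":0,"yaw":0},{"jaw":0.093,"dx":-0.052,"dy":-0.03,"dz":0,"yaw":0},{"jaw":0.093,"dx":-0.052,"dy":-0.03,"dz":0,"yaw":0},{"jaw":0.093,"dx":-0.052,"dy":-0.03,"dz":0,"yaw":0},{"jaw":0.093,"dx":-0.052,"dy":-0.03,"dz":0,"yaw":0},{"jaw":0.093,"dx":-0.052,"dy":-0.03,"dz":0,"yaw":0},{"jaw":0.093,"dx":-0.052,"dy":-0.03,"dz":0,"yaw":0}])

```text
t: 2.1
tool_pos: [0.4421, 0.1654, 0.6062]
orientation: [-0.746, -3.051, 0.0]
force: [0.6, 1.0, 0.4]
opening: 0.093
gripper_force: 0.0
```

```bash
python3 go.py .545 .083 .45
python3 - <<'E'
from h import *
s=read_state();Rm=R.from_rotvec(s['orientation']).as_matrix()
V=np.array(camera_model('wrist')['view']);o=-V[:3,:3].T@V[:3,3]
print('cam in tool',Rm.T@(o-s['tool_pos']),'axes',Rm.T@V[:3,:3].T)
print(camera_model('wrist')['camera_matrix'])
E
```

```text
t 2.1 pos [0.4421 0.1654 0.6062] head 2.6619 tilt [-0.0004 -0.0001] q [ 0.25 -0.01  0.9   0.    2.24 -0.84] F [0.6 1.  0.4] op 0.093
shift [-0.1294 -0.0256  0.1561]
cam in tool [ 0.0722236  -0.00060609 -0.16561998] axes [[ 6.10503495e-04  9.65050045e-01  2.62064951e-01]
 [ 9.99999801e-01 -5.47262279e-04 -3.14303328e-04]
 [-1.59900179e-04  2.62065090e-01 -9.65050187e-01]]
[[264.62552697   0.         253.6824099 ]
 [  0.         264.62552697 193.54443893]
 [  0.           0.           1.        ]]
```

```bash
python3 go.py .609 .05 .22
```

```text
t 2.1 pos [0.4421 0.1654 0.6062] head 2.6619 tilt [-0.0004 -0.0001] q [ 0.25 -0.01  0.9   0.    2.24 -0.84] F [0.6 1.  0.4] op 0.093
shift [-0.2015 -0.0253  0.3861]
```

Call:
carry_out(moves=[{"jaw":0.093,"dx":-0.04,"dy":-0.005,"dz":0.04,"yaw":0},{"jaw":0.093,"dx":-0.04,"dy":-0.005,"dz":0.04,"yaw":0},{"jaw":0.093,"dx":-0.03,"dy":-0.005,"dz":0.05,"yaw":0},{"jaw":0.093,"dx":-0.03,"dy":-0.004,"dz":0.05,"yaw":0},{"jaw":0.093,"dx":-0.03,"dy":-0.004,"dz":0.05,"yaw":0},{"jaw":0.093,"dx":-0.02,"dy":-0.002,"dz":0.05,"yaw":0},{"jaw":0.093,"dx":-0.01,"dy":0,"dz":0.05,"yaw":0},{"jaw":0.093,"dx":-0.0015,"dy":0,"dz":0.056,"yaw":0}])

```text
t: 3.1
tool_pos: [0.6089, 0.0515, 0.2185]
orientation: [0.748, 3.051, -0.0]
force: [0.2, -0.2, 0.1]
opening: 0.0925
gripper_force: 0.0
```

Call:
carry_out(moves=[{"jaw":0.093,"dx":0,"dy":0,"dz":0,"yaw":0}])

```text
t: 3.22
tool_pos: [0.6048, 0.0519, 0.214]
orientation: [-0.744, -3.04, 0.004]
force: [-0.4, 0.2, 0.8]
opening: 0.0931
gripper_force: 0.0
```

```bash
python3 go.py .609 .05 .22
python3 - <<'E'
from h import *
im=snap('wrist','w1.png')
u,v=px('w1.png',[.545,.083,.15]);print(u,v)
u,v=int(u),int(v)
x0,y0=max(u-100,0),max(v-75,0); c=im[y0:y0+150,x0:x0+200,::-1]; print(x0,y0)
cv2.imwrite('pics/w1c.png',cv2.resize(c,None,fx=4,fy=4,interpolation=cv2.INTER_CUBIC))
E
```

```text
t 3.225 pos [0.6048 0.0519 0.214 ] head 2.6615 tilt [-0.0118  0.    ] q [ 0.    0.16  1.46  0.    1.53 -1.09] F [-0.4  0.2  0.8] op 0.0931
shift [-0.0045  0.0002 -0.006 ]
254.76964650803797 128.58204867964565
154 53
```

View pics/w1c.png

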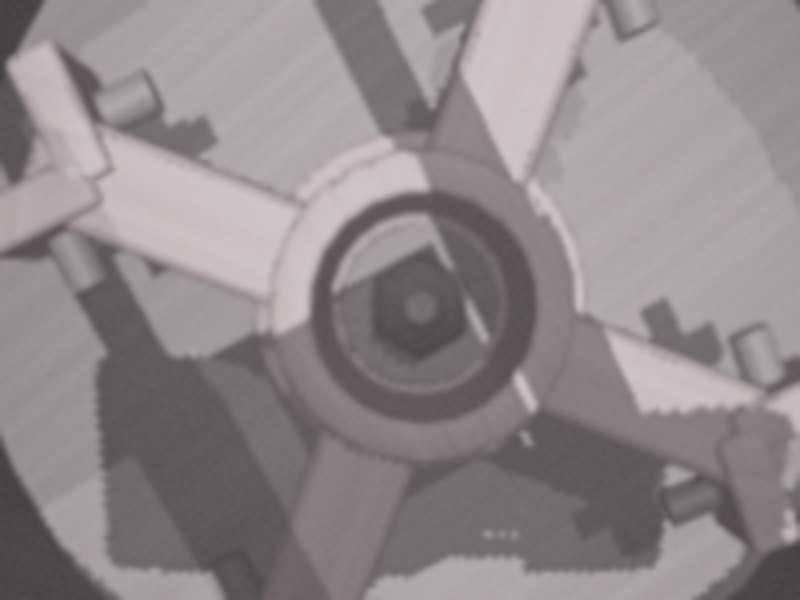

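The hub bore rim is centred at crop (425,308). The nut is a dark hexagon with corners near (430,246), (467,273), (465,333), (419,360), (374,333) and (374,280), and its tip is at (420,304).

```bash
python3 - <<'E'
from h import *
f='w1.png'; g=lambda u,v,z: at(f,154+(u+.5)/4-.5,53+(v+.5)/4-.5,z)
print('hub',g(425,308,.15),'tip',g(420,304,.119))
C=np.array([g(u,v,.098)[:2] for u,v in [(467,273),(465,333),(419,360),(374,333),(374,280)]])
c=g(420,304,.119)[:2]
cc=C.mean(0);d=C-c
print('corner c',(C[1]+C[4])/2,(C[0]+C[3])/2); a=np.degrees(np.arctan2(d[:,1],d[:,0]));print(a,a%60,np.hypot(*d.T))
h=g(425,308,.15)[:2]
for th in (9.4,9.7): 
  t=np.radians(th); print('well',h+np.array([[np.cos(t),-np.sin(t)],[np.sin(t),np.cos(t)]])@[-.07,-.192])
E
python3 go.py .57 -.153 .30
```

```text
hub [0.54776361 0.08644588 0.15      ] tip [0.54709049 0.08604488 0.119     ]
corner c [0.54802487 0.0857928 ] [0.54729946 0.08629761]
[  93.92390916   30.07794376  -27.20205091  -84.23003505 -143.86117985] [33.92390916 30.07794376 32.79794909 35.76996495 36.13882015] [0.0144857  0.01429403 0.0146516  0.01401729 0.01300227]
well [ 0.51006214 -0.11440879]
well [ 0.51111433 -0.11460344]
t 3.275 pos [0.6069 0.052  0.2185] head 2.6617 tilt [-0.0054  0.    ] q [ 0.    0.16  1.46  0.    1.53 -1.09] F [0.6 0.2 0.1] op 0.0929
shift [-0.0615 -0.1991 -0.0813]
```

Call:
carry_out(moves=[{"jaw":0.093,"dx":-0.01,"dy":-0.03,"dz":-0.05,"yaw":0},{"jaw":0.093,"dx":-0.015,"dy":-0.05,"dz":-0.015,"yaw":0},{"jaw":0.093,"dx":-0.015,"dy":-0.05,"dz":-0.01,"yaw":0},{"jaw":0.093,"dx":-0.015,"dy":-0.05,"dz":0,"yaw":0},{"jaw":0.093,"dx":-0.005,"dy":-0.02,"dz":0,"yaw":0},{"jaw":0.093,"dx":0,"dy":0,"dz":0,"yaw":0}])

```text
t: 4.03
tool_pos: [0.5701, -0.1541, 0.2982]
orientation: [0.749, 3.047, -0.0]
force: [-0.0, 0.1, 0.5]
opening: 0.0932
gripper_force: 0.0
```

Run:
```python
from h import *
im=snap('wrist','w2.png')
u,v=px('w2.png',[.508,-.118,.23]);print(u,v)
u,v=int(u),int(v)
x0,y0=max(u-100,0),max(v-75,0); c=im[y0:y0+150,x0:x0+200,::-1]; print(x0,y0)
cv2.imwrite('pics/w2c.png',cv2.resize(c,None,fx=4,fy=4,interpolation=cv2.INTER_CUBIC))
```

```text
258.0601979497501 122.216666441313
158 47
```

View pics/w2c.png

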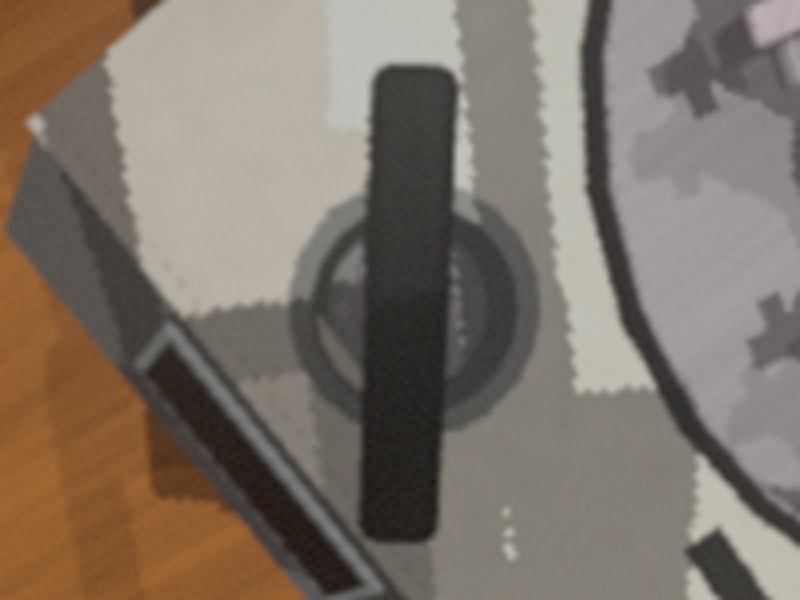

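The bar runs from crop (415,66) to (399,541). The well ring is centred near (415,311).

```bash
python3 - <<'E'
from h import *
f='w2.png'; g=lambda u,v,z: at(f,158+(u+.5)/4-.5,47+(v+.5)/4-.5,z)
a=g(415,66,.235);b=g(399,541,.235);print((a+b)/2,np.linalg.norm(a-b),np.degrees(np.arctan2(*(a-b)[1::-1])))
print('well',g(415,311,.171))
E
python3 go.py .509 -.115 .206
```

```text
[ 0.51075684 -0.11836503  0.235     ] 0.097112387234546 150.7388665047421
well [ 0.51233612 -0.11511884  0.171     ]
t 4.075 pos [ 0.5702 -0.1529  0.2975] head 2.6611 tilt [ 0.0027 -0.0002] q [-0.35  0.08  1.4   0.    1.66 -1.44] F [-0.3  1.2  0.1] op 0.0929
shift [0.072  0.0052 0.0913]
```

Call:
carry_out(moves=[{"jaw":0.093,"dx":0.035,"dy":0.003,"dz":0.01,"yaw":0.03},{"jaw":0.093,"dx":0.0336,"dy":0,"dz":0.01,"yaw":0},{"jaw":0.06,"dx":0,"dy":0,"dz":0.035,"yaw":0},{"jaw":0.06,"dx":0,"dy":0,"dz":0.0365,"yaw":0},{"jaw":0.06,"dx":0,"dy":0,"dz":0,"yaw":0}])

```text
t: 4.7
tool_pos: [0.509, -0.1155, 0.2015]
orientation: [-0.787, -3.036, -0.001]
force: [0.5, 1.0, 0.2]
opening: 0.0673
gripper_force: 0.0
```

```bash
python3 go.py .5108 -.1184 .206
```

```text
t 4.7 pos [ 0.509  -0.1155  0.2015] head 2.634 tilt [-0.005   0.0022] q [-0.32 -0.07  1.72  0.    1.49 -1.38] F [0.5 1.  0.2] op 0.0673
shift [-0.0029 -0.0017 -0.0045]
```

Call:
carry_out(moves=[{"jaw":0.06,"dx":-0.002,"dy":-0.0015,"dz":-0.002,"yaw":0},{"jaw":0.0,"dx":0,"dy":0,"dz":0,"yaw":0},{"jaw":0.0,"dx":0,"dy":0,"dz":0,"yaw":0},{"jaw":0.0,"dx":0,"dy":0,"dz":0,"yaw":0},{"jaw":0.0,"dx":0,"dy":0,"dz":0,"yaw":0},{"jaw":0.0,"dx":0,"dy":0,"dz":0,"yaw":0}], grip_force=45)

```text
t: 5.45
tool_pos: [0.5115, -0.1202, 0.2059]
orientation: [-0.792, -3.04, -0.0]
force: [-0.8, 0.9, 1.2]
opening: 0.0178
gripper_force: 45.0
```

```bash
python3 go.py .5108 -.1184 .206;python3 -c "
from h import *;print(read_state()['gripper_force'])"
```

```text
t 5.45 pos [ 0.5115 -0.1202  0.2059] head 2.6317 tilt [-0.0001  0.0001] q [-0.33 -0.07  1.71  0.    1.5  -1.39] F [-0.8  0.9  1.2] op 0.0178
shift [ 0.0015  0.0012 -0.0001]
44.99326944351196
```

Call:
carry_out(moves=[{"jaw":0.0,"dx":0,"dy":0,"dz":-0.03,"yaw":0},{"jaw":0.0,"dx":0,"dy":0,"dz":-0.045,"yaw":0},{"jaw":0.0,"dx":0,"dy":0,"dz":-0.045,"yaw":0},{"jaw":0.0,"dx":0,"dy":0,"dz":0,"yaw":-0.15},{"jaw":0.0,"dx":0,"dy":0,"dz":0,"yaw":-0.15},{"jaw":0.0,"dx":0,"dy":0,"dz":0,"yaw":-0.15},{"jaw":0.0,"dx":0,"dy":0,"dz":0,"yaw":-0.12},{"jaw":0.0,"dx":0,"dy":0,"dz":0,"yaw":0}])

```text
t: 6.45
tool_pos: [0.5112, -0.1201, 0.3252]
orientation: [0.093, -3.139, -0.001]
force: [0.3, -0.6, -3.5]
opening: 0.0178
gripper_force: 45.0
```

```bash
python3 go.py .5475 .0863 .30
```

```text
t 6.45 pos [ 0.5112 -0.1201  0.3252] head -3.0822 tilt [-0.0014  0.0005] q [-0.33 -0.09  1.52 -0.    1.71 -1.96] F [ 0.3 -0.6 -3.5] op 0.0178
shift [-0.0485  0.2039  0.0252]
```

Call:
carry_out(moves=[{"jaw":0.0,"dx":-0.01,"dy":0.04,"dz":0,"yaw":0},{"jaw":0.0,"dx":-0.0115,"dy":0.05,"dz":0,"yaw":0},{"jaw":0.0,"dx":-0.0115,"dy":0.05,"dz":0,"yaw":0},{"jaw":0.0,"dx":-0.0115,"dy":0.045,"dz":0,"yaw":0},{"jaw":0.0,"dx":-0.004,"dy":0.019,"dz":0,"yaw":0},{"jaw":0.0,"dx":0,"dy":0,"dz":0.01,"yaw":0},{"jaw":0.0,"dx":0,"dy":0,"dz":0.01,"yaw":0},{"jaw":0.0,"dx":0,"dy":0,"dz":0,"yaw":0}])

```text
t: 7.45
tool_pos: [0.5469, 0.085, 0.3042]
orientation: [0.091, -3.137, 0.001]
force: [0.4, 0.1, -3.3]
opening: 0.0179
gripper_force: 45.0
```

```bash
python3 go.py .5475 .0863 .29
python3 - <<'E'
from h import *
im=snap('wrist','w3.png');snap('scene','s3.png')
for f,P in (('w3.png',[.5475,.0863,.16]),('s3.png',[.5475,.0863,.16])):
  u,v=map(int,px(f,P));print(u,v)
  i=cv2.imread('pics/'+f)
  x0,y0=min(max(u-67,0),512-134),min(max(v-75,0),384-200); c=i[y0:y0+200,x0:x0+134]; print(x0,y0)
  cv2.imwrite('pics/c_'+f,cv2.resize(c,(400,600),interpolation=cv2.INTER_CUBIC))
cv2.imwrite('pics/c3.png',np.hstack([cv2.imread('pics/c_w3.png'),cv2.imread('pics/c_s3.png')]))
E
```

```text
t 7.45 pos [0.5469 0.085  0.3042] head -3.0835 tilt [-0.0029 -0.0005] q [ 0.06 -0.01  1.48 -0.    1.67 -1.57] F [ 0.4  0.1 -3.3] op 0.0179
shift [-0.0007  0.0013  0.0142]
255 185
188 110
370 230
303 155
```

View pics/c3.png

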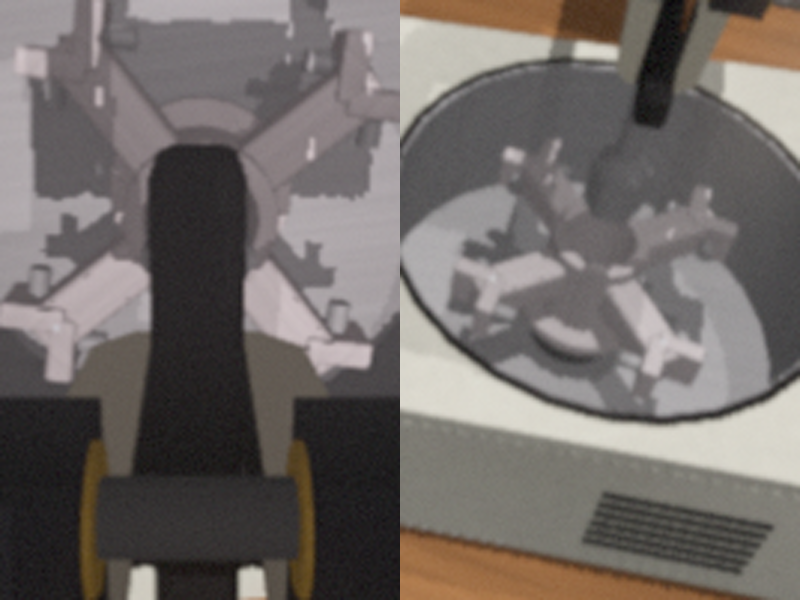

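The key hangs upright over the bore. The far end of the bar is at wrist crop (200,148).

```bash
python3 - <<'E'
from h import *
s=read_state();Rm=R.from_rotvec(s['orientation']).as_matrix()
for x in(-.05,0,.05):
  p=px('w3.png',s['tool_pos']+Rm@[x,0,-.031]); print(x,(p-[188,110])*3)
o=at('w3.png',188+200/3,110+148/3,.303+.031); print('far end in tool',Rm.T@(o-s['tool_pos']))
print('well vs hub',np.array([.5115,-.115])-[.5475,.0863])
E
python3 go.py .5475 .0863 .29
```

```text
-0.05 [201.22046474 660.73898475]
0 [201.69461721 442.22360308]
0.05 [202.22203353 176.41328379]
far end in tool [ 0.05445411 -0.00037268 -0.02823618]
well vs hub [-0.036  -0.2013]
t 7.55 pos [0.5476 0.0853 0.3057] head -3.0832 tilt [-0.0005 -0.0002] q [ 0.06 -0.01  1.48 -0.    1.68 -1.57] F [-0.2  0.2 -4.2] op 0.0178
shift [-0.      0.001   0.0157]
```

Call:
carry_out(moves=[{"jaw":0.0,"dx":-0.0025,"dy":0.001,"dz":0.015,"yaw":0},{"jaw":0.0,"dx":0,"dy":0,"dz":0.015,"yaw":0},{"jaw":0.0,"dx":0,"dy":0,"dz":0.015,"yaw":0},{"jaw":0.0,"dx":0,"dy":0,"dz":0.015,"yaw":0},{"jaw":0.0,"dx":0,"dy":0,"dz":0,"yaw":0},{"jaw":0.0,"dx":0,"dy":0,"dz":0,"yaw":0}])

```text
t: 8.3
tool_pos: [0.5503, 0.0876, 0.2463]
orientation: [-0.095, 3.14, 0.0]
force: [0.2, 0.7, -3.0]
opening: 0.0179
gripper_force: 45.0
```

```bash
python3 go.py .55 .0863 .208
```

```text
t 8.3 pos [0.5503 0.0876 0.2463] head -3.0813 tilt [0.0005 0.    ] q [ 0.07  0.    1.57 -0.    1.57 -1.57] F [ 0.2  0.7 -3. ] op 0.0179
shift [ 0.0004 -0.0013  0.0383]
```

In the bore without touching anything. I'll go down onto the nut in small steps.

Call:
carry_out(moves=[{"jaw":0.0,"dx":0,"dy":-0.0005,"dz":0.008,"yaw":0},{"jaw":0.0,"dx":0,"dy":0,"dz":0.008,"yaw":0},{"jaw":0.0,"dx":0,"dy":0,"dz":0.006,"yaw":0},{"jaw":0.0,"dx":0,"dy":0,"dz":0.003,"yaw":0},{"jaw":0.0,"dx":0,"dy":0,"dz":0,"yaw":0}])

```text
t: 8.93
tool_pos: [0.55, 0.087, 0.2206]
orientation: [0.095, -3.14, 0.0]
force: [0.1, 0.4, -3.1]
opening: 0.0177
gripper_force: 45.0
```

```bash
python3 go.py .55 .0863 .208
```

```text
t 8.925 pos [0.55   0.087  0.2206] head -3.0814 tilt [-0.0006 -0.0001] q [ 0.06  0.01  1.61 -0.    1.52 -1.57] F [ 0.1  0.4 -3.1] op 0.0177
shift [ 0.0001 -0.0007  0.0126]
```

Call:
carry_out(moves=[{"jaw":0.0,"dx":0,"dy":0,"dz":0.003,"yaw":0},{"jaw":0.0,"dx":0,"dy":0,"dz":0.003,"yaw":0},{"jaw":0.0,"dx":0,"dy":0,"dz":0.003,"yaw":0},{"jaw":0.0,"dx":0,"dy":0,"dz":0.002,"yaw":0},{"jaw":0.0,"dx":0,"dy":0,"dz":0,"yaw":0}])

```text
t: 9.55
tool_pos: [0.55, 0.087, 0.2097]
orientation: [0.095, -3.14, 0.0]
force: [-0.1, -0.6, -3.1]
opening: 0.0179
gripper_force: 45.0
```

```bash
python3 go.py .55 .0863 .208
```

```text
t 9.55 pos [0.55   0.087  0.2097] head -3.0814 tilt [-0.0004 -0.    ] q [ 0.06  0.02  1.62  0.    1.5  -1.57] F [-0.1 -0.6 -3.1] op 0.0179
shift [ 0.0001 -0.0007  0.0017]
```

Call:
carry_out(moves=[{"jaw":0.0,"dx":0,"dy":0,"dz":0.001,"yaw":0},{"jaw":0.0,"dx":0,"dy":0,"dz":0.001,"yaw":0},{"jaw":0.0,"dx":0,"dy":0,"dz":0,"yaw":0}])

```text
t: 9.93
tool_pos: [0.5504, 0.087, 0.2084]
orientation: [-0.094, 3.14, 0.0]
force: [0.0, -0.3, -0.2]
opening: 0.0178
gripper_force: 45.0
```

```bash
python3 go.py .55 .0863 .208
```

```text
t 9.925 pos [0.5504 0.087  0.2084] head -3.0815 tilt [0.0006 0.    ] q [ 0.06  0.02  1.62 -0.    1.5  -1.57] F [ 0.  -0.3 -0.2] op 0.0178
shift [ 0.0004 -0.0007  0.0004]
```

Call:
carry_out(moves=[{"jaw":0.0,"dx":0,"dy":0,"dz":0,"yaw":0.08},{"jaw":0.0,"dx":0,"dy":0,"dz":0,"yaw":0.08},{"jaw":0.0,"dx":0,"dy":0,"dz":0,"yaw":0.08},{"jaw":0.0,"dx":0,"dy":0,"dz":0,"yaw":0.08},{"jaw":0.0,"dx":0,"dy":0,"dz":0,"yaw":0.08},{"jaw":0.0,"dx":0,"dy":0,"dz":0,"yaw":0.08},{"jaw":0.0,"dx":0,"dy":0,"dz":0,"yaw":0.08},{"jaw":0.0,"dx":0,"dy":0,"dz":0,"yaw":0.0}])

```text
t: 10.92
tool_pos: [0.5504, 0.0866, 0.2084]
orientation: [0.776, 3.043, -0.001]
force: [-0.5, -2.6, -0.9]
opening: 0.0178
gripper_force: 45.0
```

```bash
python3 go.py .55 .0863 .208;python3 -c "
from h import *;s=read_state();print(s['wrist_torque'],s['joint_torque'][5])"
```

```text
t 10.925 pos [0.5504 0.0866 0.2084] head 2.6421 tilt [ 0.0006 -0.0008] q [ 0.06  0.02  1.62 -0.    1.5  -1.01] F [-0.5 -2.6 -0.9] op 0.0178
shift [ 0.0002 -0.0004  0.0004]
[-0.72346769  0.0884409  -0.01806763] 0.9200986102223396
```

Call:
carry_out(moves=[{"jaw":0.0,"dx":0,"dy":-0.0015,"dz":0,"yaw":0.0},{"jaw":0.0,"dx":0,"dy":-0.0002,"dz":0,"yaw":0.08},{"jaw":0.0,"dx":0,"dy":-0.0002,"dz":0,"yaw":0.08},{"jaw":0.0,"dx":0,"dy":-0.0002,"dz":0,"yaw":0.08},{"jaw":0.0,"dx":0,"dy":-0.0002,"dz":0,"yaw":0.08},{"jaw":0.0,"dx":0,"dy":-0.0002,"dz":0,"yaw":0.08},{"jaw":0.0,"dx":0,"dy":-0.0002,"dz":0,"yaw":0.08},{"jaw":0.0,"dx":0,"dy":0,"dz":0,"yaw":0.0}])

```text
t: 11.92
tool_pos: [0.549, 0.0849, 0.2084]
orientation: [1.476, 2.773, 0.001]
force: [1.9, -0.9, 1.2]
opening: 0.0178
gripper_force: 45.0
```

```bash
python3 go.py .55 .0863 .208;python3 -c "
from h import *;s=read_state();print(s['wrist_torque'],s['joint_torque'][5])"
```

```text
t 11.925 pos [0.549  0.0849 0.2084] head 2.1634 tilt [0.001  0.0002] q [ 0.06  0.01  1.63  0.    1.5  -0.53] F [ 1.9 -0.9  1.2] op 0.0178
shift [0.0006 0.0016 0.0004]
[-0.25916494 -0.14790787  0.04096909] 0.87931327521801
```

```bash
python3 -c "
from h import *;snap('wrist','w4.png')"
```

Call:
carry_out(moves=[{"jaw":0.0,"dx":0,"dy":-0.0002,"dz":0,"yaw":0.08},{"jaw":0.0,"dx":0,"dy":-0.0002,"dz":0,"yaw":0.08},{"jaw":0.0,"dx":0,"dy":-0.0002,"dz":0,"yaw":0.08},{"jaw":0.0,"dx":0,"dy":-0.0002,"dz":0,"yaw":0.08},{"jaw":0.0,"dx":0,"dy":-0.0002,"dz":0,"yaw":0.08},{"jaw":0.0,"dx":0,"dy":-0.0001,"dz":0,"yaw":0.06},{"jaw":0.0,"dx":0,"dy":0,"dz":0,"yaw":0.04}])

```text
t: 12.85
tool_pos: [0.5477, 0.0846, 0.2083]
orientation: [-2.117, -2.321, -0.001]
force: [-0.4, -1.4, 2.1]
opening: 0.0183
gripper_force: 45.0
```

```bash
python3 go.py .55 .0863 .208;python3 -c "
from h import *;s=read_state();print(s['wrist_torque'])
snap('wrist','w5.png')
a=cv2.imread('pics/w4.png');b=cv2.imread('pics/w5.png')
cv2.imwrite('pics/c45.png',cv2.resize(np.hstack([a[:300,100:412],b[:300,100:412]]),(800,385)))"
```

```text
t 12.85 pos [0.5477 0.0846 0.2083] head 1.6629 tilt [0.0001 0.0003] q [ 0.06  0.01  1.63  0.    1.5  -0.03] F [-0.4 -1.4  2.1] op 0.0183
shift [0.0015 0.0025 0.0003]
[-0.20419453  0.31892362  0.09007576]
```

View pics/c45.png

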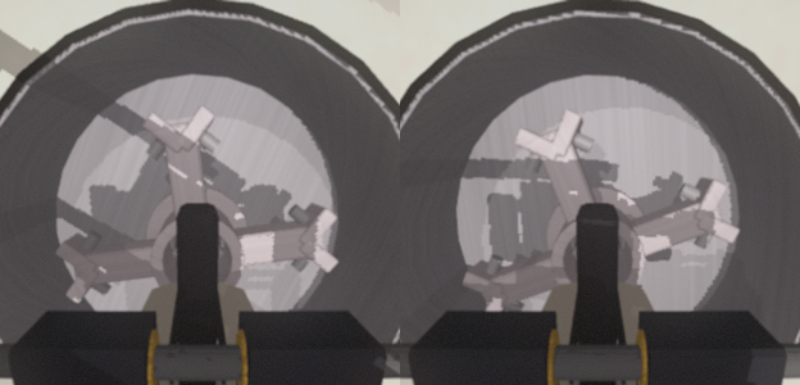

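Run:
```python
from h import *
c=np.array([.5475,.0863])
for f,L in (('w4.png',[(183,135),(316,240),(75,268)]),('w5.png',[(150,137),(313,210),(85,287)])):
  for u,v in L:
    d=at(f,100+u/1.282,v/1.282,.13)[:2]-c; print(f,np.degrees(np.arctan2(d[1],d[0]))%90,np.hypot(*d))
f='w1.png'
for u,v in [(55,130),(555,0),(760,430)]:
    d=at(f,154+u/4,53+v/4,.13)[:2]-c; print('w1',np.degrees(np.arctan2(d[1],d[0]))%90,np.hypot(*d))
```

```text
w4.png 40.351689741995074 0.08467859843027203
w4.png 40.346250818925604 0.08942536510579421
w4.png 41.35268813939936 0.09348345565088415
w5.png 26.552930887550744 0.08923064726305296
w5.png 26.475233887260842 0.090497202826608
w5.png 22.73552966780602 0.09076932588477814
w1 37.41675734626085 0.09064264950987808
w1 38.55448172937227 0.07100703504051406
w1 42.884707597960286 0.08575719200109347
```

Call:
carry_out(moves=[{"jaw":0.0,"dx":0,"dy":-0.0002,"dz":0,"yaw":0.04},{"jaw":0.0,"dx":0,"dy":-0.0001,"dz":0,"yaw":0.05},{"jaw":0.0,"dx":0,"dy":-0.0001,"dz":0,"yaw":0.06},{"jaw":0.0,"dx":0,"dy":-0.0002,"dz":0,"yaw":0.06},{"jaw":0.0,"dx":0,"dy":-0.0001,"dz":0,"yaw":0.05},{"jaw":0.0,"dx":0,"dy":-0.0001,"dz":0,"yaw":0.03},{"jaw":0.0,"dx":0,"dy":0,"dz":0,"yaw":0.01},{"jaw":0.0,"dx":0,"dy":0,"dz":0,"yaw":0.0}])

```text
t: 13.9
tool_pos: [0.547, 0.0845, 0.2083]
orientation: [2.44, 1.979, 0.001]
force: [-0.7, 1.2, 4.8]
opening: 0.0179
gripper_force: 45.0
```

```bash
python3 go.py .55 .0863 .208;python3 -c "
from h import *;s=read_state();print(s['wrist_torque'])
snap('wrist','w6.png')
b=cv2.imread('pics/w6.png')
cv2.imwrite('pics/c6.png',cv2.resize(b[:300,100:412],(400,385)))"
```

```text
t 13.9 pos [0.547  0.0845 0.2083] head 1.3629 tilt [0.0005 0.0003] q [0.06 0.01 1.63 0.   1.5  0.27] F [-0.7  1.2  4.8] op 0.0179
shift [0.0023 0.0025 0.0003]
[ 0.02585725  0.40508937 -0.02931353]
```

View pics/c6.png

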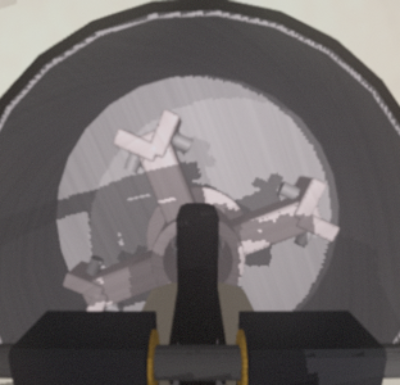

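Call:
carry_out(moves=[{"jaw":0.0,"dx":0,"dy":0,"dz":-0.01,"yaw":0},{"jaw":0.0,"dx":0,"dy":0,"dz":-0.015,"yaw":0},{"jaw":0.0,"dx":0,"dy":0,"dz":-0.02,"yaw":0},{"jaw":0.0,"dx":0,"dy":0,"dz":-0.025,"yaw":0},{"jaw":0.0,"dx":0,"dy":0,"dz":-0.03,"yaw":0},{"jaw":0.0,"dx":0,"dy":0,"dz":-0.02,"yaw":0},{"jaw":0.0,"dx":0,"dy":0,"dz":0,"yaw":0}])

```text
t: 14.82
tool_pos: [0.5478, 0.0845, 0.3306]
orientation: [2.439, 1.976, 0.005]
force: [1.2, 0.1, -3.3]
opening: 0.0175
gripper_force: 45.0
```

Call:
carry_out(moves=[{"jaw":0.0,"dx":0,"dy":0,"dz":0,"yaw":-0.15},{"jaw":0.0,"dx":0,"dy":0,"dz":0,"yaw":-0.16},{"jaw":0.0,"dx":0,"dy":0,"dz":0,"yaw":-0.16},{"jaw":0.0,"dx":0,"dy":0,"dz":0,"yaw":-0.16},{"jaw":0.0,"dx":0,"dy":0,"dz":0,"yaw":-0.16},{"jaw":0.0,"dx":0,"dy":0,"dz":0,"yaw":-0.16},{"jaw":0.0,"dx":0,"dy":0,"dz":0,"yaw":-0.16},{"jaw":0.0,"dx":0,"dy":0,"dz":0,"yaw":-0.16}])

```text
t: 15.82
tool_pos: [0.5463, 0.0843, 0.3262]
orientation: [-0.783, -3.04, 0.001]
force: [0.0, -0.3, -3.6]
opening: 0.0176
gripper_force: 45.0
```

```bash
python3 go.py .513 -.117 .32
```

```text
t 15.825 pos [0.5463 0.0843 0.3262] head 2.6371 tilt [-0.0026 -0.0002] q [ 0.06 -0.01  1.44 -0.    1.71 -1.01] F [ 0.  -0.3 -3.6] op 0.0176
shift [-0.0682 -0.1923  0.0063]
```

Call:
carry_out(moves=[{"jaw":0.0,"dx":-0.01,"dy":-0.03,"dz":0,"yaw":0},{"jaw":0.0,"dx":-0.018,"dy":-0.05,"dz":0,"yaw":0},{"jaw":0.0,"dx":-0.018,"dy":-0.05,"dz":0,"yaw":0},{"jaw":0.0,"dx":-0.014,"dy":-0.04,"dz":0,"yaw":0},{"jaw":0.0,"dx":-0.0075,"dy":-0.022,"dz":0,"yaw":0},{"jaw":0.0,"dx":0,"dy":0,"dz":0,"yaw":0},{"jaw":0.0,"dx":0,"dy":0,"dz":0,"yaw":0}])

```text
t: 16.7
tool_pos: [0.5119, -0.1155, 0.3271]
orientation: [-0.792, -3.039, -0.001]
force: [0.9, 0.3, -3.7]
opening: 0.0174
gripper_force: 45.0
```

```bash
python3 go.py .513 -.117 .206
```

```text
t 16.7 pos [ 0.5119 -0.1155  0.3271] head 2.6318 tilt [-0.0012  0.0009] q [-0.32 -0.09  1.52  0.    1.72 -1.38] F [ 0.9  0.3 -3.7] op 0.0174
shift [-0.0019 -0.0008  0.1211]
```

Call:
carry_out(moves=[{"jaw":0.0,"dx":-0.001,"dy":-0.001,"dz":0.02,"yaw":0},{"jaw":0.0,"dx":0,"dy":0,"dz":0.03,"yaw":0},{"jaw":0.0,"dx":0,"dy":0,"dz":0.03,"yaw":0},{"jaw":0.0,"dx":0,"dy":0,"dz":0.025,"yaw":0},{"jaw":0.0,"dx":0,"dy":0,"dz":0.01,"yaw":0},{"jaw":0.0,"dx":0,"dy":0,"dz":0,"yaw":0},{"jaw":0.0,"dx":0,"dy":0,"dz":0,"yaw":0}])

```text
t: 17.58
tool_pos: [0.5131, -0.1175, 0.2141]
orientation: [0.791, 3.038, -0.0]
force: [0.5, -0.3, -3.6]
opening: 0.0177
gripper_force: 45.0
```

```bash
python3 go.py .513 -.117 .206
```

```text
t 17.575 pos [ 0.5131 -0.1175  0.2141] head 2.6321 tilt [ 0.0017 -0.0006] q [-0.32 -0.07  1.7  -0.    1.51 -1.38] F [ 0.5 -0.3 -3.6] op 0.0177
shift [0.0004 0.0004 0.0081]
```

Call:
carry_out(moves=[{"jaw":0.0,"dx":0,"dy":0,"dz":0.004,"yaw":0},{"jaw":0.0,"dx":0,"dy":0,"dz":0.003,"yaw":0},{"jaw":0.0,"dx":0,"dy":0,"dz":0.001,"yaw":0},{"jaw":0.0,"dx":0,"dy":0,"dz":0,"yaw":0}])

```text
t: 18.08
tool_pos: [0.5129, -0.1177, 0.2059]
orientation: [0.792, 3.039, -0.0]
force: [-0.3, 1.6, 4.1]
opening: 0.0176
gripper_force: 45.0
```

```bash
python3 go.py .513 -.117 .206
```

```text
t 18.075 pos [ 0.5129 -0.1177  0.2059] head 2.6317 tilt [ 0.0014 -0.0004] q [-0.32 -0.06  1.71  0.    1.49 -1.38] F [-0.3  1.6  4.1] op 0.0176
shift [ 0.0003  0.0006 -0.0001]
```

Call:
carry_out(moves=[{"jaw":0.03,"dx":0,"dy":0,"dz":0,"yaw":0},{"jaw":0.06,"dx":0,"dy":0,"dz":0,"yaw":0},{"jaw":0.06,"dx":0,"dy":0,"dz":0,"yaw":0},{"jaw":0.06,"dx":0,"dy":0,"dz":-0.03,"yaw":0},{"jaw":0.06,"dx":0,"dy":0,"dz":-0.05,"yaw":0},{"jaw":0.06,"dx":0,"dy":0,"dz":-0.05,"yaw":0},{"jaw":0.0,"dx":0,"dy":0,"dz":0,"yaw":0},{"jaw":0.0,"dx":0,"dy":0,"dz":0,"yaw":0}])

```text
t: 19.08
tool_pos: [0.5124, -0.1175, 0.3343]
orientation: [-0.792, -3.04, -0.0]
force: [0.4, -0.6, -0.7]
opening: 0.0442
gripper_force: 0.0
```

```bash
python3 go.py .5475 .0863 .33; python3 -c "
from h import *
snap('top','t7.png');snap('scene','s7.png')
a=cv2.imread('pics/t7.png')[110:280,60:270];b=cv2.imread('pics/s7.png')[130:330,220:490]
cv2.imwrite('pics/c7.png',np.hstack([cv2.resize(a,(400,324)),cv2.resize(b,(400,296+28))]))"
```

```text
t 19.075 pos [ 0.5124 -0.1175  0.3343] head 2.6318 tilt [-0.0004  0.0001] q [-0.32 -0.09  1.5  -0.    1.73 -1.38] F [ 0.4 -0.6 -0.7] op 0.0442
shift [0.0688 0.195  0.0043]
```

View pics/c7.png

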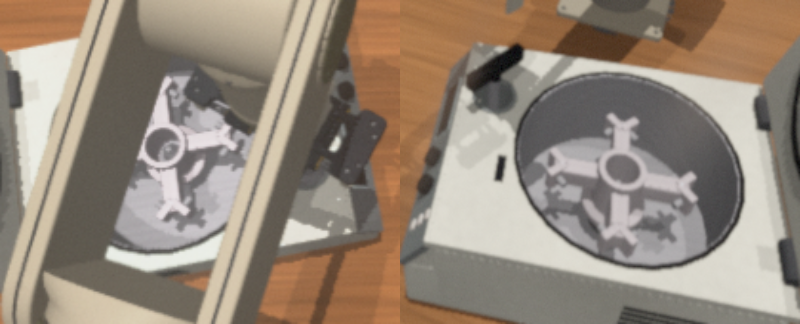

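The key stands in its well again and nothing else has moved. In the top crop the hub is at (165,147), with arm ends near (168,97), (228,140) and (172,210).

```bash
python3 - <<'E'
from h import *
f='t7.png';T=lambda u,v:at(f,60+u*.525,110+v*.5247,.137)[:2]
h=at(f,60+165*.525,110+147*.5247,.15)[:2];print('hub',h)
for u,v in [(168,95),(232,140),(173,210)]:
  d=T(u,v)-h;print(np.degrees(np.arctan2(d[1],d[0]))%90,np.hypot(*d))
f='s7.png';T=lambda u,v,z=.137:at(f,220+(u-400)*.675,130+v*.6173,z)[:2]
h=T(622,170,.15);print(h)
for u,v in [(622,122),(688,186),(620,232),(553,163)]:
  d=T(u,v)-h;print(np.degrees(np.arctan2(d[1],d[0]))%90,np.hypot(*d))
E
python3 go.py .602 .0454 .30
```

```text
hub [0.54227914 0.08134016]
1.8745052600088912 0.07843638274932663
7.22241080488466 0.09119385602745421
7.276035800019031 0.08660742944727916
[0.55046307 0.08723437]
9.164830460296571 0.09355133879941566
12.255281170186848 0.09157941144126064
10.81174514127182 0.08349490497343094
8.953386402505075 0.09356723874807639
t 19.175 pos [ 0.5118 -0.1173  0.333 ] head 2.6318 tilt [-0.0029  0.0009] q [-0.32 -0.09  1.5  -0.    1.73 -1.38] F [-0.4 -0.1 -0.1] op 0.0366
shift [0.0006 0.186  0.0329]
```

Call:
carry_out(moves=[{"jaw":0.0,"dx":0,"dy":0.05,"dz":0,"yaw":0.12},{"jaw":0.0,"dx":0,"dy":0.05,"dz":0,"yaw":0},{"jaw":0.0,"dx":0,"dy":0.05,"dz":0.01,"yaw":0},{"jaw":0.0,"dx":0,"dy":0.025,"dz":0.03,"yaw":0},{"jaw":0.0,"dx":0,"dy":0,"dz":0.03,"yaw":0},{"jaw":0.0,"dx":0,"dy":0,"dz":0,"yaw":0},{"jaw":0.0,"dx":0,"dy":0,"dz":0,"yaw":0}])

```text
t: 20.05
tool_pos: [0.6104, 0.0269, 0.2654]
orientation: [-0.974, -2.987, 0.0]
force: [-0.2, 0.0, -0.2]
opening: 0.0008
gripper_force: 0.0
```

```bash
python3 go.py .598 .040 .20
```

```text
t 20.05 pos [0.6104 0.0269 0.2654] head 2.5114 tilt [-0.0003 -0.0001] q [-0.04  0.15  1.39 -0.    1.61 -0.98] F [-0.2  0.  -0.2] op 0.0008
shift [0.0177 0.0033 0.0654]
```

Call:
carry_out(moves=[{"jaw":0.0,"dx":0.0175,"dy":0.0035,"dz":0.01,"yaw":0},{"jaw":0.0,"dx":0,"dy":0,"dz":0.055,"yaw":0},{"jaw":0.0,"dx":0,"dy":0,"dz":0.025,"yaw":0},{"jaw":0.0,"dx":0,"dy":0,"dz":0,"yaw":0},{"jaw":0.0,"dx":0,"dy":0,"dz":0,"yaw":0}])

```text
t: 20.68
tool_pos: [0.5998, 0.04, 0.1778]
orientation: [0.973, 2.984, 0.002]
force: [-0.2, -0.4, 0.5]
opening: 0.0006
gripper_force: 0.0
```

```bash
python3 go.py .598 .040 .116; python3 -c "
from h import *
snap('wrist','w8.png');snap('scene','s8.png')
a=cv2.imread('pics/w8.png');b=cv2.imread('pics/s8.png')[150:330,300:480]
cv2.imwrite('pics/c8.png',np.hstack([cv2.resize(a[84:384,106:406],(400,400)),cv2.resize(b,(400,400))]))"
```

```text
t 20.675 pos [0.5998 0.04   0.1778] head 2.5113 tilt [ 0.0036 -0.0001] q [-0.02  0.15  1.54 -0.    1.45 -0.96] F [-0.2 -0.4  0.5] op 0.0006
shift [ 0.0017 -0.0012  0.0618]
```

View pics/c8.png

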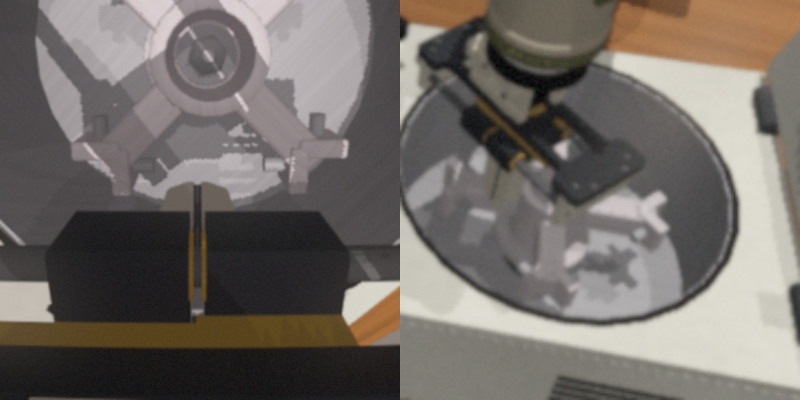

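The fingertips are over the open gap: the facing pin ends are at crop x≈157 and 262, and the finger is at x≈198, slightly left of centre. I'll centre it and lower it in.

Call:
carry_out(moves=[{"jaw":0.0,"dx":0,"dy":0.003,"dz":0.01,"yaw":0},{"jaw":0.0,"dx":0,"dy":0,"dz":0.02,"yaw":0},{"jaw":0.0,"dx":0,"dy":0,"dz":0.02,"yaw":0},{"jaw":0.0,"dx":0,"dy":0,"dz":0.01,"yaw":0},{"jaw":0.0,"dx":0,"dy":0,"dz":0,"yaw":0},{"jaw":0.0,"dx":0,"dy":0,"dz":0,"yaw":0}])

```text
t: 21.52
tool_pos: [0.6006, 0.0427, 0.1155]
orientation: [0.973, 2.986, 0.0]
force: [0.9, -0.0, -0.0]
opening: 0.0008
gripper_force: 0.0
```

```bash
python3 go.py .600 .043 .116
```

```text
t 21.525 pos [0.6006 0.0427 0.1155] head 2.5118 tilt [ 0.0008 -0.    ] q [-0.01  0.2   1.6  -0.    1.34 -0.96] F [ 0.9 -0.  -0. ] op 0.0008
shift [ 0.0007 -0.0001 -0.0005]
```

Call:
carry_out(moves=[{"jaw":0.0,"dx":0.0006,"dy":0.012,"dz":0,"yaw":0},{"jaw":0.0,"dx":0.006,"dy":0.02,"dz":0,"yaw":0},{"jaw":0.0,"dx":0.023,"dy":0.027,"dz":0,"yaw":0},{"jaw":0.0,"dx":0.045,"dy":0.012,"dz":-0.035,"yaw":0},{"jaw":0.0,"dx":0.02,"dy":0,"dz":-0.055,"yaw":0},{"jaw":0.0,"dx":0,"dy":0,"dz":-0.06,"yaw":0},{"jaw":0.0,"dx":0,"dy":0,"dz":-0.03,"yaw":0}])

```text
t: 22.4
tool_pos: [0.5668, 0.158, 0.3003]
orientation: [0.969, 2.983, 0.005]
force: [0.5, 0.1, 0.4]
opening: 0.0003
gripper_force: 0.0
```

```bash
python3 go.py .600 .043 .116
python3 - <<'E'
from h import *
a=snap('scene','s9.png');b=snap('scene','s10.png')
d=np.abs(a.astype(int)-b).sum(2)
for n,(y0,y1,x0,x1) in dict(rotor=(195,300,310,450),out=(290,384,0,250)).items(): print(n,d[y0:y1,x0:x1].mean(),(d[y0:y1,x0:x1]>90).mean())
A=np.hstack([cv2.resize(i[150:330,300:480,::-1],(400,400)) for i in (a,b)]);cv2.imwrite('pics/c9.png',A)
E
```

```text
t 22.4 pos [0.5668 0.158  0.3003] head 2.5135 tilt [0.0065 0.0016] q [ 0.18  0.07  1.4   0.    1.66 -0.76] F [0.5 0.1 0.4] op 0.0003
shift [-0.0937 -0.0744  0.1843]
rotor 37.37312925170068 0.1482312925170068
out 5.091574468085106 0.0
```

View pics/c9.png

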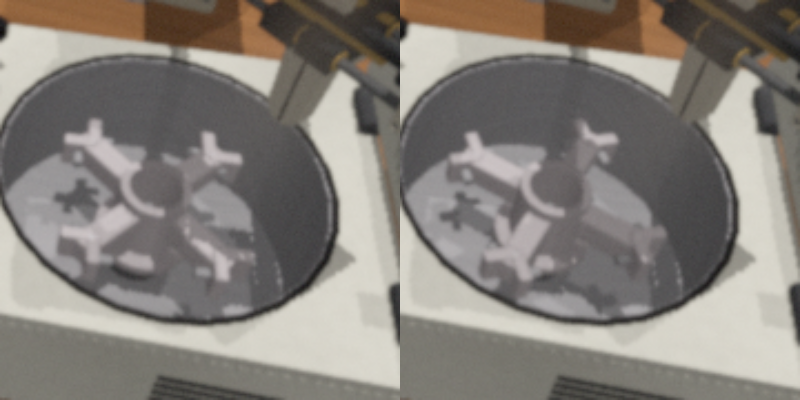

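The rotor has turned about 20° between two frames 0.05 s apart, so it is coasting freely with the gripper clear. Handing in now.

```bash
python3 -c "
from plant import *;print(close_job())"
```

```text
the job is handed in; nothing more can be done
None
```

The nut is tight against its stop, the key stands back in its well, and the rotor was coasting freely with the gripper clear when I handed the job in at about 22.5 s; no verdict came back.

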